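# Park the index plunger and run the pinning carriage out

### The arm

A 6-joint arm with a two-finger parallel gripper is mounted at the origin on a cart in front of the work surface, level with it; the furniture and walls round the work are solid. World frame = base frame: x ahead of the robot, y to its left, z up, the work surface at z = 0. Lengths are in m, angles in rad, forces in N, time in s.
With the tool pointing down it reaches from about 0.225 to 0.875 m from the base axis. Payload 3.4 kg.
Tool frame: the origin (TCP) lies at the very end of the fingers, on their centre line; the grasp point (between the pads) lies grip_depth behind it (grip_depth is the distance from the TCP to the grasp point, in m); z points along the fingers, y is the line along which they close (so a half turn about z gives the same grasp; the last joint's range is limited). The gripper opens to 85 mm and grips with 20 to 120 N. Pads are 22 mm wide; open, the fingers measure 114 mm over their backs; the gripper's body (76 mm by 85 mm) begins 54 mm behind the grasp point. The pads swing forward as they close: fully open they stand 13 mm farther back than shut.
Start: joints at [-1.322, 0.276, 1.505, -0, 1.361, -0.121], TCP at [0.208, -0.536, 0.231] pointing down, gripper open.
Joint ranges: [-2.89, 2.89], [-0.75, 2.08], [0.22, 2.7], [-1.18, 4.32], [0.11, 2.71], [-2.7, 2.7]. Speed limits (rad/s): [2.57, 2.57, 3.14, 3.14, 3.14, 3.14].

### API

Orientations are given as a unit quaternion [w, x, y, z].
In Python, from station import * gives the robot as it stands.
- The arm moves only by the tool play_rows, never from a script. Its argument "targets" is a list that holds one entry, the list of rows, each a list of 7 numbers: the shift along the tool's x, y, z in m, then the turn, a rotation vector about the tool's x, y, z in degrees, then the opening in per cent of the stroke, from 0 (shut) to 100 (fully open). A call has exactly 10 rows; each row shifts and turns the commanded pose from where the row before left it, along the tool's axes as they then stand; what a row does not reach is not made up. A row lasts 1/10 s, in which the tool goes at most 50 mm and 8.59 degrees, less where a joint would pass 70% of its speed; a pose out of reach is approached as far as the arm can. A call is refused whole if a number of a shift passes 0.05 or a number of a turn 8.59, either way. A call with a gripper value outside its range is refused whole. The fingers move at their own pace and stop on an object; "force" is the grip in N (left out, the last holds). Time passes only in rows, so rows that do not move let the fingers close, or fill a call up. It gives the time, the measured TCP pose, the force, the opening and the grip force at its end, in the units of the state.
- sense(): the state, without advancing time (a new reading comes with each control period).
- snapshot(name): name is "scene" or "side" or "wrist"; returns the picture (420x560x3 uint8, red, green, blue); there is no depth.
- camera_model(name): a dict with "fx", "fy", "cx", "cy" (pixels), "R" (3x3) and "t" (3): a world point X has camera coordinates R X + t; the wrist camera has in their place "mount" (4x4, takes a point from camera to tool coordinates, whose origin is the TCP and whose axes are the flange's). Camera axes: x right, y down, z forward; pixel columns grow to the right and rows downward; lengths in m; the calibration is good to about 2 mm. A picture is of the moment at which its call begins: read the wrist's pose just before it. camera_model takes no time and is no camera call.
- close_job(): hands the job in; it is judged then, once.
The state is a dict: "time": time; "joint_positions": joint angles; "dq": joint speeds; "tau": joint torques, N m; "tool_pos": TCP position; "eef_rot": TCP orientation; "wrist_force": force on the tool from outside, world axes, zero at the start; "wrist_torque": the same for the moment, N m; "width": opening from 0.0 (shut) to 1.0 (fully open); "grasp_force": force on a finger pad.
Only numpy, scipy, OpenCV 4.12 (cv2) and the standard library are available. Lean on these libraries where they do the work, as an engineer would, in place of code of your own. Each camera call takes 0.05 s, during which the arm holds its last target. There are 200 camera calls.

### The job

On the cylinder-pinning fixture, pull the black T-handled index plunger up, twist it clockwise (seen from above) and ease it down into its rest notch so that it stays retracted by itself, then let go of it. Then slide the freed carriage, by its red post, gently all the way out to the end stop and leave it there. Do not force or wrench the plunger or the carriage, and leave the loose things round the fixture where they lie.

Things in the scene. Friction and masses are not known exactly. Their poses are not given: they have to be found in the camera images.
- fixture: fixed: aluminium base 104 mm (its x) by 235 mm (its y, -125 to +110), blue bridge (98 mm along x, 34 along y, top 52 mm up) carrying the plunger, dark end stop at the +y end. Origin on the bench under the middle, z up. The plunger's axis is vertical at x 0, y -70 mm; round it on the bridge stands a brass collar, 38 mm in diameter, top 68 mm above the bench. The carriage slides along +y
- handle_grip (a point): centre of the plunger's black T-handle, a flat-sided bar 14 mm wide, 46 long, 24 high, on the plunger's axis, 92 mm above the bench with the plunger down. The bar is long along this point's y (the fixture's y at the start); squeeze its flats along the point's x. Its underside is 12 mm above the collar: keep fingertips off the collar
- plunger (a joint): lift of the plunger, m: 0 down (locks the carriage); a spring pulls it down with 6 N at 0, 0.3 N more per mm; top end of travel 0.018. Its cross pin (handle_c0) clears the collar's rim from 0.014 up (pull to 0.0155 to turn). Seated in the rest notch, 4 mm deep in the rim, the lift is 0.010; resting on the rim 0.014. The locking pin (handle_c1) leaves the carriage at 0.007
- handle (a joint): turn of the T-handle, rad: 0 at the start, grows clockwise seen from above, stops at 1.55. Below the rim it has only the home slot's play. The rest notch lies between 0.52 and 1.28, so find it by feel: the pin drops in only within about 0.07 of it; lowered elsewhere it meets the rim at 0.014 or, over the home slot, sinks below 0.010 or hangs on the slot's edge and falls back when let go
- carriage (a joint): travel of the carriage, m: 0 at the start (locked by the plunger, 1 mm of play), grows along the fixture's +y to 0.050 against the end stop; sliding it takes about 2 to 4 N
- post_grip (a point): on the axis of the carriage's red push post, 54 mm above the bench: upright, round, 20 mm in diameter, from 28 to 74 mm above the bench; it stands at the fixture's x 0, y +28 mm with the carriage locked. A brass lock cylinder is clamped on the carriage between post and bridge, 41 mm high, its near side 27 mm from the post's axis
- padlock_2: brass padlock, shut, 63 x 42 x 19 mm, lying loose in front of the fixture; a bystander
- euro_cylinder_1: brass lock cylinder, 32 x 68 x 17 mm, lying loose in front of the fixture; a bystander
- mortice_key_1: brass key blank, 84 x 31 x 11 mm, lying loose in front of the fixture; a bystander

How it is judged:
By the outcome, as a careful person would: the job done as asked, in the order asked, and still so for the second after the job is handed in, with the robot touching nothing.
It also fails if it takes over 72 s, if anything falls off the work surface, if the arm or the gripper's body presses on something with over 40 N, if the wrist force passes 120 N, or if a joint passes its speed limit or range.

## Working session

There is one attempt and no reset: what is moved stays moved. The work goes in short steps, Python scripts to look and compute and a tool call to move; the robot and the scene stay as the last step left them, time stands still between calls to the robot, and variables do not carry over. Pictures are saved under pics/ and viewed, at most 10 in all, crops included, and the job is handed in when it is done.

Besides the shell and the picture viewer there is one more tool, called after "Call:" as a command line: name --argument value ..., lists and objects as JSON in quotes. play_rows: Moves the arm, as the interface text tells. Its arguments: {"type":"object","properties":{"targets":{"type":"array","items":{"type":"array","items":{"type":"array","items":{"type":"number"}}}},"force":{"type":"number"}},"required":["targets"]}

```bash
mkdir -p pics; ls
python3 - <<'E'
from station import *
import cv2
s=sense();print({k:s[k] for k in('time','tool_pos','eef_rot','width','wrist_force')})
for n in('scene','side'):
    im=snapshot(n);cv2.imwrite(f'pics/{n}0.png',cv2.resize(im[:,:,::-1],(800,600),interpolation=cv2.INTER_CUBIC))
    m=camera_model(n);print(n,m)
print(camera_model('wrist'))
try: print(grip_depth)
except Exception as e: print(e)
E
```

```text
pics
{'time': 0.0, 'tool_pos': array([ 0.20767036, -0.53563604,  0.23043445]), 'eef_rot': array([-9.13958836e-04,  9.82955134e-01,  1.83843317e-01, -6.01534879e-05]), 'width': 1.000034589045726, 'wrist_force': array([-0.54536695,  0.03772354, -0.3589548 ])}
scene {'fx': 506.0381050539348, 'fy': 506.0381050539348, 'cx': 286.6753393747471, 'cy': 211.9892828465133, 'R': array([[-0.79271114, -0.60958303, -0.00419266],
       [-0.38248315,  0.50271892, -0.77522921],
       [ 0.47467431, -0.61292921, -0.63166612]]), 't': array([0.37069804, 0.29989091, 0.60097633])}
side {'fx': 466.18353874383934, 'fy': 466.18353874383934, 'cx': 281.7730220413106, 'cy': 215.2432607720856, 'R': array([[-0.81145616, -0.58440788,  0.00251587],
       [-0.49322097,  0.68252033, -0.53935061],
       [ 0.31348362, -0.43890025, -0.84207754]]), 't': array([0.39134924, 0.34427821, 0.73264139])}
{'fx': 359.85153102169306, 'fy': 359.85153102169306, 'cx': 281.7290493673996, 'cy': 216.1051018455707, 'mount': array([[ 1.03471941e-03, -9.64812618e-01, -2.62936382e-01,
         6.65321510e-02],
       [ 9.99999367e-01,  1.11436896e-03, -1.53795655e-04,
        -2.16201702e-04],
       [ 4.41392130e-04, -2.62936056e-01,  9.64813161e-01,
        -1.42290578e-01],
       [ 0.00000000e+00,  0.00000000e+00,  0.00000000e+00,
         1.00000000e+00]])}
0.0187
```

View pics/scene0.png

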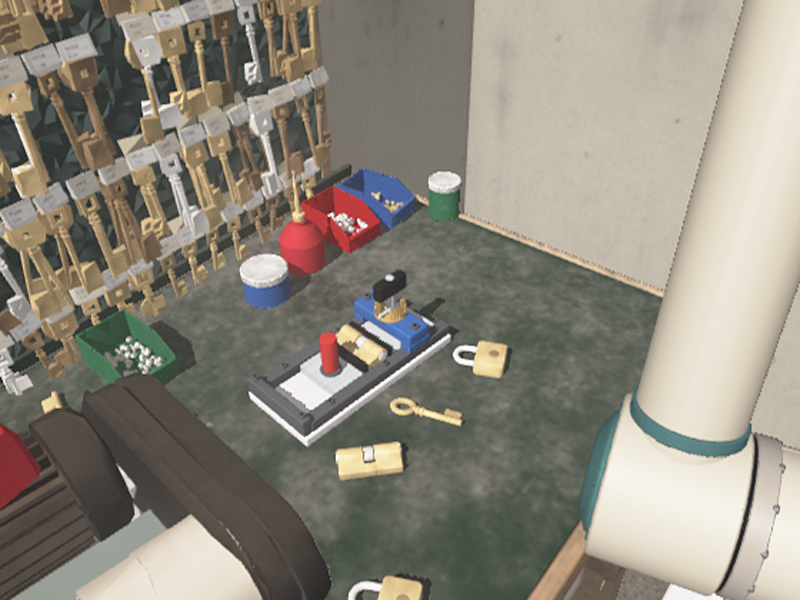

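View pics/side0.png

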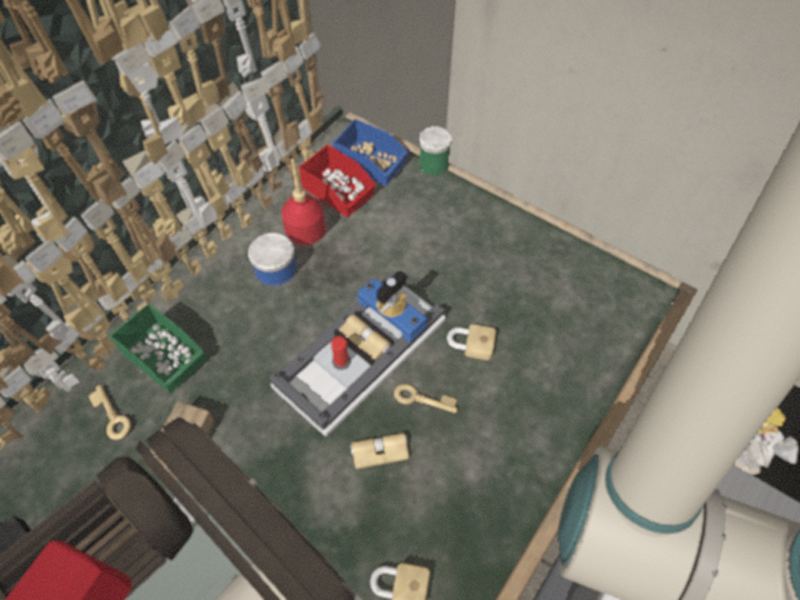

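The scene shows the fixture with its end stop toward the lower left. The handle is at about (389,287), the post top at (329,337), and the base corners at (308,443), (250,394) and (455,336). The side view shows the handle at (391,288), the post top at (340,340), and the base corners at (324,433) and (272,385). I'll fit the pose from these.

```bash
cat > h.py <<'E'
from station import *
import numpy as np,cv2
from scipy.optimize import least_squares
from scipy.spatial.transform import Rotation as Ro
def Rq(q): return Ro.from_quat([q[1],q[2],q[3],q[0]])
def proj(m,X):
    c=m['R']@X+m['t']; return np.array([m['fx']*c[0]/c[2]+m['cx'],m['fy']*c[1]/c[2]+m['cy']])
def wristmodel(pos,q):
    m=camera_model('wrist');T=np.eye(4);T[:3,:3]=Rq(q).as_matrix();T[:3,3]=pos
    W=np.linalg.inv(T@m['mount']);return dict(m,R=W[:3,:3],t=W[:3,3])
def fx(p,X):
    c,s=np.cos(p[2]),np.sin(p[2]);return np.array([p[0]+c*X[0]-s*X[1],p[1]+s*X[0]+c*X[1],X[2]])
def fit(obs,p0): # obs: (model,X(m),uv)
    f=lambda p:np.concatenate([proj(m,fx(p,np.array(X)))-uv for m,X,uv in obs])
    r=least_squares(f,p0,loss='soft_l1');return r.x,r.fun.reshape(-1,2).round(1)
E
python3 - <<'E'
from h import *
sc=camera_model('scene');sd=camera_model('side')
A=[(-.052,.11,0),(.052,.11,0),(-.052,-.125,0),(0,.028,.074),(0,-.07,.092)]
k=0.7
o=[(sc,X,np.array(u)*k) for X,u in zip(A,[(308,443),(250,396),(455,336),(329,336),(389,286)])]
o+=[(sd,X,np.array(u)*k) for X,u in zip(A,[(324,433),(272,386),(446,319),(340,340),(391,288)])]
for y in(0,2,4):
    p,r=fit(o,[.5,-.2,y]);print(p,np.degrees(p[2]),abs(r).max())
print(r.tolist())
print('handle',fx(p,np.array([0,-.07,.092])),'post',fx(p,np.array([0,.028,.054])))
s=sense();print(Rq(s['eef_rot']).as_matrix().round(3))
E
```

```text
[ 0.56181872 -0.00604613 -0.11953319] -6.848747143058739 3.5
[ 0.56181872 -0.00604613 -0.11953318] -6.848746518166945 3.5
[ 5.61818722e-01 -6.04613438e-03  6.16365213e+00] 353.1512532890153 3.5
[[-0.6, 2.0], [0.0, 0.5], [-2.1, 3.5], [-0.5, 0.1], [1.1, -0.7], [1.6, 0.5], [0.0, -1.6], [0.2, -0.4], [-0.6, -0.2], [0.8, -2.5]]
handle [ 0.55347131 -0.07554664  0.092     ] post [0.56515769 0.02175407 0.054     ]
[[ 0.932  0.361 -0.   ]
 [ 0.361 -0.932  0.002]
 [ 0.    -0.002 -1.   ]]
```

Call:
play_rows --targets '[[[0.024,-0.015,0.001,0,0,0,100],[0.024,-0.015,0.001,0,0,0,100],[0.024,-0.015,0.001,0,0,0,100],[0.024,-0.015,0.001,0,0,0,100],[0.024,-0.015,0.001,0,0,0,100],[0.024,-0.015,0.001,0,0,0,100],[0.024,-0.015,0.001,0,0,0,100],[0.024,-0.015,0.001,0,0,0,100],[0.024,-0.015,0.001,0,0,0,100],[0.024,-0.015,0.001,0,0,0,100]]]'

```text
time: 1.1
tool_pos: [0.3777, -0.3083, 0.2209]
eef_rot: [-0.0, 0.983, 0.184, -0.0]
wrist_force: [-0.3, -0.7, 0.7]
width: 1.0
grasp_force: 0.0
```

Call:
play_rows --targets '[[[0.025,-0.015,0.001,0,0,0,100],[0.025,-0.015,0.001,0,0,0,100],[0.025,-0.015,0.001,0,0,0,100],[0.025,-0.015,0.001,0,0,0,100],[0.025,-0.016,0.001,0,0,0,100],[0.025,-0.016,0.001,0,0,0,100],[0.025,-0.016,0.001,0,0,0,100],[0.025,-0.016,0.001,0,0,0,100],[0.025,-0.015,0.001,0,0,0,100],[0.025,-0.015,0.001,0,0,0,100]]]'

```text
time: 2.1
tool_pos: [0.5551, -0.0744, 0.2108]
eef_rot: [-0.0, 0.983, 0.184, -0.0]
wrist_force: [-0.1, -1.1, -0.5]
width: 0.995
grasp_force: 0.0
```

Call:
play_rows --targets '[[[0,0,0,0,0,-7.75,100],[0,0,0,0,0,-7.75,100],[0,0,0,0,0,-7.75,100],[0,0,0,0,0,-7.75,100],[0,0,0,0,0,-7.75,100],[0,0,0,0,0,-7.75,100],[0,0,0,0,0,-7.75,100],[0,0,0,0,0,-7.75,100],[0,0,0,0,0,0,100],[0,0,0,0,0,0,100]]]'

```text
time: 3.1
tool_pos: [0.5546, -0.0756, 0.211]
eef_rot: [-0.0, 0.749, 0.663, -0.0]
wrist_force: [0.8, 0.4, 1.0]
width: 1.0
grasp_force: 0.0
```

Run:
```python
from h import *
s=sense();im=snapshot('wrist')
print(s['time'],s['tool_pos'],Rq(s['eef_rot']).as_matrix().round(3),s['joint_positions'].round(2))
np.save('w1.npy',np.r_[s['tool_pos'],s['eef_rot']])
cv2.imwrite('pics/w1.png',cv2.resize(im[:,:,::-1],(800,600),interpolation=cv2.INTER_CUBIC))
m=wristmodel(s['tool_pos'],s['eef_rot']);p=[.5618,-.006,-.1195]
for X in [(0,-.07,.104),(0,.028,.074),(-.052,.11,0),(.007,-.047,.104),(-.007,-.047,.104)]: print(X,proj(m,fx(p,X))/.7)
```

```text
3.1 [ 0.55461001 -0.07556897  0.21095408] [[ 0.121  0.993 -0.001]
 [ 0.993 -0.121  0.   ]
 [-0.    -0.001 -1.   ]] [-0.26  0.27  1.57 -0.    1.31 -0.14]
(0, -0.07, 0.104) [400.38051231 306.68198494]
(0, 0.028, 0.074) [400.2250646  105.12765525]
(-0.052, 0.11, 0) [314.60533656 -24.96397193]
(0.007, -0.047, 0.104) [414.556365  261.3459485]
(-0.007, -0.047, 0.104) [385.99643485 261.37513036]
```

View pics/w1.png

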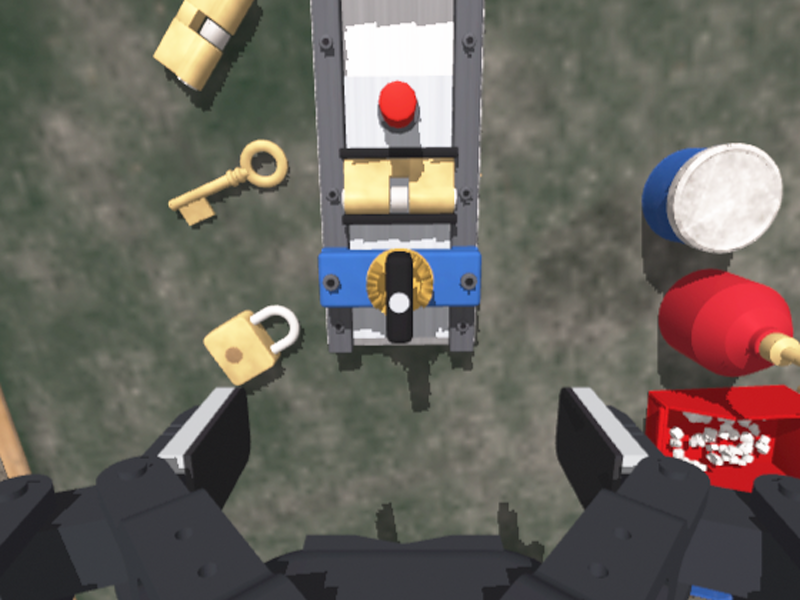

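Run:
```python
from h import *
w=np.load('w1.npy');m=wristmodel(w[:3],w[3:]);k=.7
o=[(m,X,np.array(u)*k) for X,u in [((-.049,-.053,.052),(320,250)),((.049,-.053,.052),(481,250)),((0,-.047,.080),(399,252)),((0,-.093,.104),(399,342)),((0,.028,.074),(398,102)),((-.049,-.087,.052),(320,306)),((.049,-.087,.052),(481,306))]]
p,r=fit(o,[.56,0,-.12]);print(p,np.degrees(p[2]),r.tolist(),fx(p,[0,-.07,.092]),fx(p,[0,.028,.054]))
```

```text
[ 0.56135125 -0.00272551 -0.11610847] -6.652525201911276 [[-2.5, 0.8], [1.2, 0.3], [0.1, -3.1], [0.3, 1.4], [0.3, -2.5], [-0.6, 0.6], [-0.2, 0.1]] [ 0.55324191 -0.0722542   0.092     ] [0.56459499 0.02508597 0.054     ]
```

Call:
play_rows --targets '[[[0.0023,-0.0016,0.015,0,0,0,60],[0,0,0.015,0,0,0,60],[0,0,0.015,0,0,0,60],[0,0,0.015,0,0,0,60],[0,0,0.015,0,0,0,60],[0,0,0.015,0,0,0,60],[0,0,0.015,0,0,0,60],[0,0,0.015,0,0,0,60],[0,0,0.014,0,0,0,60],[0,0,0,0,0,0,60]]]'

```text
time: 4.15
tool_pos: [0.5519, -0.0728, 0.0754]
eef_rot: [-0.002, 0.748, 0.663, -0.001]
wrist_force: [-1.3, 0.0, -0.4]
width: 0.6
grasp_force: 0.0
```

Run:
```python
from h import *
s=sense();im=snapshot('wrist');print(s['tool_pos'],s['wrist_force'],s['width'])
cv2.imwrite('pics/w2.png',cv2.resize(im[:,:,::-1],(800,600),interpolation=cv2.INTER_CUBIC))
```

```text
[ 0.55194025 -0.07277111  0.07543661] [-1.29693065  0.02943289 -0.39771407] 0.6004968923799378
```

View pics/w2.png

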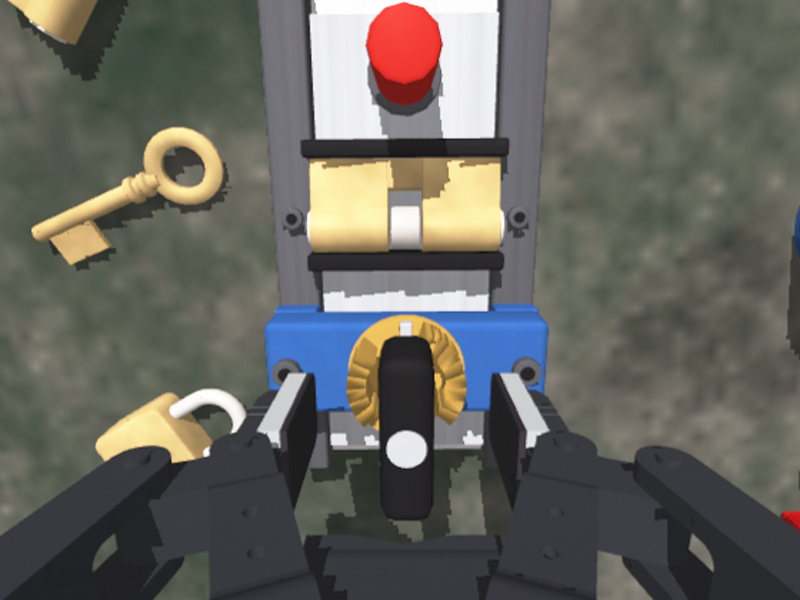

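Run:
```python
from h import *
s=sense();m=wristmodel(s['tool_pos'],s['eef_rot'])
for z in(.104,.107):
  for d in (0,.01): 
    x=Rq(s['eef_rot']).as_matrix()[:,0]*d; print(z,d,proj(m,np.r_[s['tool_pos'][:2]+x[:2],z])/.7)
for d,z in((.023,.08),(-.023,.104),(.023,.104)):print(proj(m,np.r_[s['tool_pos'][:2]+Rq(s['eef_rot']).as_matrix()[:2,0]*d,z])/.7)
```

```text
0.104 0 [402.34124254 445.74737195]
0.104 0.01 [402.38091995 409.14643559]
0.107 0 [402.31127465 452.13653779]
0.107 0.01 [402.3512469 414.8093954]
[402.62686062 328.9149013 ]
[402.25586677 524.50333935]
[402.4350466  359.21660683]
```

Call:
play_rows --targets '[[[0,0.001,0,0,0,0,60],[0,0,0,0,0,0,40],[0,0,0,0,0,0,25],[0,0,0,0,0,0,15],[0,0,0,0,0,0,8],[0,0,0,0,0,0,5],[0,0,0,0,0,0,5],[0,0,0,0,0,0,5],[0,0,0,0,0,0,5],[0,0,0,0,0,0,5]]]' --force 50

```text
time: 5.2
tool_pos: [0.5531, -0.0731, 0.078]
eef_rot: [-0.001, 0.748, 0.664, -0.001]
wrist_force: [-3.8, 0.9, 5.6]
width: 0.152
grasp_force: 49.5
```

Call:
play_rows --targets '[[[0,0,-0.002,0,0,0,5],[0,0,-0.002,0,0,0,5],[0,0,-0.002,0,0,0,5],[0,0,-0.002,0,0,0,5],[0,0,-0.002,0,0,0,5],[0,0,-0.002,0,0,0,5],[0,0,-0.002,0,0,0,5],[0,0,-0.001,0,0,0,5],[0,0,0,0,0,0,5],[0,0,0,0,0,0,5]]]'

```text
time: 6.2
tool_pos: [0.5532, -0.0731, 0.0918]
eef_rot: [-0.001, 0.748, 0.664, -0.001]
wrist_force: [-5.7, -0.5, -10.6]
width: 0.149
grasp_force: 48.7
```

Call:
play_rows --targets '[[[0,-0.0005,-0.0005,0,0,0,5],[0,-0.0005,-0.0005,0,0,0,5],[0,0,-0.0005,0,0,0,5],[0,0,0,0,0,0,5],[0,0,0,0,0,0,5],[0,0,0,0,0,0,5],[0,0,0,0,0,0,5],[0,0,0,0,0,0,5],[0,0,0,0,0,0,5],[0,0,0,0,0,0,5]]]'

```text
time: 7.2
tool_pos: [0.5532, -0.0731, 0.0936]
eef_rot: [-0.0, 0.748, 0.664, -0.0]
wrist_force: [-5.1, -0.5, -11.0]
width: 0.154
grasp_force: 48.7
```

```bash
cat > st.py <<'E'
from h import *
s=sense();snapshot('side')
a=[(s['tool_pos'],s['wrist_force'],s['wrist_torque'])]
for i in range(2):
    s=sense();a.append((s['tool_pos'],s['wrist_force'],s['wrist_torque']));
    if i<1: snapshot('side')
b=np.mean(a,0);R=Rq(s['eef_rot']).as_matrix()
print('z %.4f'%b[0][2],'pos',b[0].round(4),'F',b[1].round(1),'Ftool',(R.T@b[1]).round(1),'T',b[2].round(2),'yaw_y %.1f'%np.degrees(np.arctan2(R[1,1],R[0,1])),'t',s['time'])
E
python3 st.py
```

```text
z 0.0937 pos [ 0.5531 -0.0731  0.0937] F [ -5.   -0.8 -11.7] Ftool [-1.4 -4.9 11.7] T [-0.14  0.87  0.02] yaw_y -6.8 t 7.3
```

Call:
play_rows --targets '[[[0,0,0,0,0,3,5],[0,0,0,0,0,3,5],[0,0,0,0,0,3,5],[0,0,0,0,0,3,5],[0,0,0,0,0,3,5],[0,0,0,0,0,3,5],[0,0,0,0,0,3,5],[0,0,0,0,0,3,5],[0,0,0,0,0,2,5],[0,0,0,0,0,0,5]]]'

```text
time: 8.3
tool_pos: [0.5533, -0.0732, 0.0937]
eef_rot: [-0.0, 0.878, 0.479, -0.0]
wrist_force: [-4.4, -0.5, -10.8]
width: 0.151
grasp_force: 48.8
```

```bash
python3 st.py
```

```text
z 0.0937 pos [ 0.5533 -0.0731  0.0937] F [ -5.   -1.  -10.8] Ftool [-3.6 -3.7 10.8] T [-0.15  0.85 -0.01] yaw_y -32.8 t 8.4
```

Call:
play_rows --targets '[[[0,0,0.0005,0,0,1,5],[0,0,0.0005,0,0,1,5],[0,0,0.0005,0,0,0,5],[0,0,0.0005,0,0,0,5],[0,0,0.0005,0,0,0,5],[0,0,0.0005,0,0,0,5],[0,0,0,0,0,0,5],[0,0,0,0,0,0,5],[0,0,0,0,0,0,5],[0,0,0,0,0,0,5]]]'

```text
time: 9.4
tool_pos: [0.5533, -0.0732, 0.0919]
eef_rot: [0.0, 0.886, 0.464, -0.0]
wrist_force: [-7.3, -1.0, -4.8]
width: 0.152
grasp_force: 49.8
```

```bash
python3 st.py
```

```text
z 0.0918 pos [ 0.5533 -0.0732  0.0918] F [-6.6 -1.  -4.9] Ftool [-4.6 -4.8  4.9] T [-0.06  1.22 -0.03] yaw_y -34.8 t 9.5
```

Call:
play_rows --targets '[[[0,0,0,0,0,0.5,5],[0,0,0,0,0,0.5,5],[0,0,0,0,0,0.5,5],[0,0,0,0,0,0.5,5],[0,0,0,0,0,0.5,5],[0,0,0,0,0,0.5,5],[0,0,0,0,0,0.5,5],[0,0,0,0,0,0.5,5],[0,0,0,0,0,0,5],[0,0,0,0,0,0,5]]]'

```text
time: 10.5
tool_pos: [0.5533, -0.0732, 0.0911]
eef_rot: [0.0, 0.902, 0.432, -0.0]
wrist_force: [-5.6, -0.8, -8.6]
width: 0.155
grasp_force: 49.1
```

```bash
python3 st.py
```

```text
z 0.0911 pos [ 0.5533 -0.0732  0.0911] F [-5.7 -1.2 -9. ] Ftool [-4.5 -3.7  9. ] T [-0.15  0.99 -0.08] yaw_y -38.8 t 10.6
```

Call:
play_rows --targets '[[[0,0,0.0005,0,0,0,5],[0,0,0.0005,0,0,0,5],[0,0,0.0005,0,0,0,5],[0,0,0,0,0,0,5],[0,0,0,0,0,0,5],[0,0,0,0,0,0,5],[0,0,0,0,0,0,5],[0,0,0,0,0,0,5],[0,0,0,0,0,0,5],[0,0,0,0,0,0,5]]]'

```text
time: 11.6
tool_pos: [0.5533, -0.0732, 0.0899]
eef_rot: [0.0, 0.902, 0.432, -0.0]
wrist_force: [-6.1, 0.7, -7.3]
width: 0.152
grasp_force: 49.4
```

```bash
python3 st.py
```

```text
z 0.0899 pos [ 0.5533 -0.0732  0.0899] F [-5.5 -0.6 -7.5] Ftool [-3.9 -3.9  7.5] T [-0.15  1.09 -0.13] yaw_y -38.8 t 11.7
```

Call:
play_rows --targets '[[[0,0,0,0,0,0.5,5],[0,0,0,0,0,0.5,5],[0,0,0.0005,0,0,0.5,5],[0,0,0.0005,0,0,0,5],[0,0,0.0005,0,0,0,5],[0,0,0.0005,0,0,0,5],[0,0,0,0,0,0,5],[0,0,0,0,0,0,5],[0,0,0,0,0,0,5],[0,0,0,0,0,0,5]]]'

```text
time: 12.7
tool_pos: [0.5533, -0.0732, 0.0881]
eef_rot: [0.0, 0.907, 0.421, -0.0]
wrist_force: [-7.6, -0.9, -6.4]
width: 0.155
grasp_force: 49.6
```

```bash
python3 st.py
```

```text
z 0.0881 pos [ 0.5533 -0.0732  0.0881] F [-7.  -0.5 -6.5] Ftool [-4.9 -5.   6.5] T [-0.14  1.13 -0.02] yaw_y -40.3 t 12.8
```

Call:
play_rows --targets '[[[0,0,0.0005,0,0,0,5],[0,0,0.0005,0,0,0,5],[0,0,0.0005,0,0,0,5],[0,0,0.0005,0,0,0,5],[0,0,0,0,0,0,5],[0,0,0,0,0,0,5],[0,0,0,0,0,0,5],[0,0,0,0,0,0,5],[0,0,0,0,0,0,5],[0,0,0,0,0,0,5]]]'

```text
time: 13.8
tool_pos: [0.5534, -0.0732, 0.0878]
eef_rot: [0.0, 0.907, 0.421, 0.0]
wrist_force: [-9.7, -0.4, 3.6]
width: 0.154
grasp_force: 51.1
```

```bash
python3 st.py
```

```text
z 0.0878 pos [ 0.5534 -0.0732  0.0878] F [-9.1 -0.4  4.3] Ftool [-6.2 -6.7 -4.3] T [ 0.01  1.66 -0.03] yaw_y -40.3 t 13.9
```

Call:
play_rows --targets '[[[0,0,-0.0005,0,0,0,5],[0,0,-0.0003,0,0,0,5],[0,0,0,0,0,0,5],[0,0,0,0,0,0,15],[0,0,0,0,0,0,20],[0,0,0,0,0,0,30],[0,0,0,0,0,0,40],[0,0,0,0,0,0,50],[0,0,0,0,0,0,60],[0,0,0,0,0,0,60]]]'

```text
time: 14.9
tool_pos: [0.5541, -0.0733, 0.0863]
eef_rot: [0.0, 0.907, 0.42, 0.001]
wrist_force: [0.1, -0.2, 0.5]
width: 0.597
grasp_force: 0.0
```

Call:
play_rows --targets '[[[0,0,-0.005,0,0,0,60],[0,0,-0.01,0,0,0,60],[0,0,-0.015,0,0,0,60],[0,0,-0.015,0,0,0,60],[0,0,-0.015,0,0,0,60],[0,0,-0.015,0,0,0,60],[0,0,-0.015,0,0,0,60],[0,0,-0.01,0,0,0,60],[0,0,0,0,0,0,60],[0,0,0,0,0,0,60]]]'

```text
time: 15.9
tool_pos: [0.5534, -0.0731, 0.1861]
eef_rot: [0.0, 0.907, 0.42, 0.0]
wrist_force: [-0.8, 0.4, 0.1]
width: 0.602
grasp_force: 0.0
```

Run:
```python
from h import *
s=sense();im=snapshot('wrist');print(s['time'],s['tool_pos'],s['wrist_force'],Rq(s['eef_rot']).as_matrix().round(3))
cv2.imwrite('pics/w3.png',cv2.resize(im[:,:,::-1],(800,600),interpolation=cv2.INTER_CUBIC))
m=wristmodel(s['tool_pos'],s['eef_rot']);p=[.5614,-.0035,-.117]
for z in (.104,.114):print(proj(m,fx(p,[0,-.07,z]))/.7)
print(proj(m,fx(p,[0,.028,.074]))/.7)
```

```text
15.9 [ 0.55335801 -0.07312682  0.1861098 ] [-0.81017951  0.35481833  0.11849716] [[ 0.647  0.763  0.   ]
 [ 0.763 -0.647 -0.   ]
 [-0.     0.    -1.   ]]
[402.48071252 320.43247636]
[402.47739178 326.95685865]
[287.20607232 135.55019304]
```

View pics/w3.png

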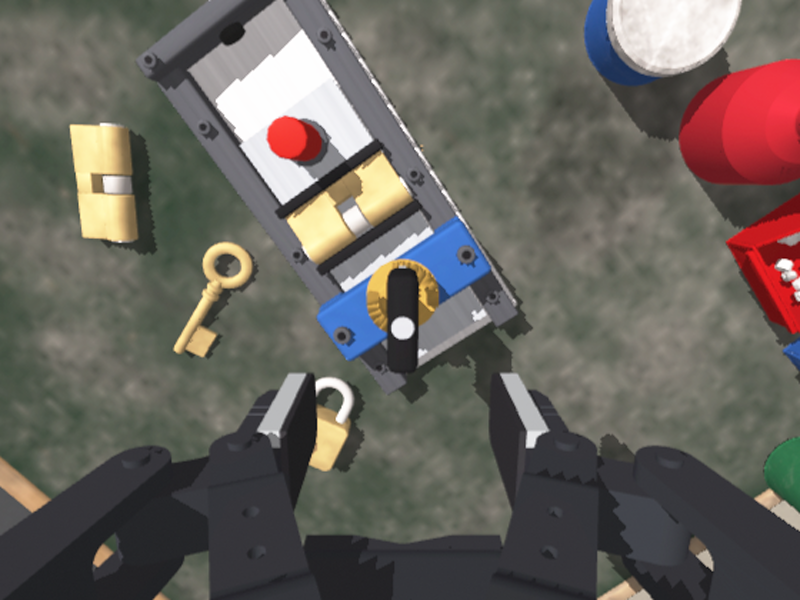

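Call:
play_rows --targets '[[[0.0082,-0.0054,0,0,0,0,60],[0.0082,-0.0054,0,0,0,0,60],[0.0082,-0.0054,0,0,0,0,60],[0.0082,-0.0054,0,0,0,0,60],[0.0082,-0.0054,0,0,0,0,60],[0.0082,-0.0054,0,0,0,0,60],[0.0082,-0.0054,0,0,0,0,60],[0.0082,-0.0054,0,0,0,0,60],[0.0082,-0.0054,0,0,0,0,60],[0.0082,-0.0054,0,0,0,0,60]]]'

```text
time: 16.95
tool_pos: [0.5655, 0.0251, 0.1861]
eef_rot: [0.0, 0.907, 0.42, 0.0]
wrist_force: [-1.2, 0.0, -0.3]
width: 0.598
grasp_force: 0.0
```

Call:
play_rows --targets '[[[0,0,0,0,0,-4.2,60],[0,0,0,0,0,-4.2,60],[0,0,0,0,0,-4.2,60],[0,0,0,0,0,-4.2,60],[0,0,0,0,0,-4.2,60],[0,0,0,0,0,-4.2,60],[0,0,0,0,0,-4.2,60],[0,0,0,0,0,-4.2,60],[0,0,0.03,0,0,0,60],[0,0,0,0,0,0,60]]]'

```text
time: 17.95
tool_pos: [0.5628, 0.0248, 0.1532]
eef_rot: [-0.002, 0.747, 0.664, -0.002]
wrist_force: [-1.0, -0.4, -0.6]
width: 0.603
grasp_force: 0.0
```

Run:
```python
from h import *
s=sense();im=snapshot('wrist');print(s['time'],s['tool_pos'],s['wrist_force'],Rq(s['eef_rot']).as_matrix().round(3))
cv2.imwrite('pics/w4.png',cv2.resize(im[:,:,::-1],(800,600),interpolation=cv2.INTER_CUBIC))
m=wristmodel(s['tool_pos'],s['eef_rot']);p=[.5614,-.0035,-.117];R=Rq(s['eef_rot']).as_matrix()
for d in([0,0],[.01,0],[0,.01]):print(proj(m,np.r_[s['tool_pos'][:2]+R[:2,:2]@d,.074])/.7)
print(proj(m,fx(p,[0,.028,.074]))/.7)
```

```text
17.95 [0.56282601 0.02483898 0.15317695] [-1.04860314 -0.41812256 -0.60449772] [[ 0.117  0.993 -0.007]
 [ 0.993 -0.117  0.   ]
 [-0.    -0.007 -1.   ]]
[403.76241613 322.45820125]
[403.80054476 300.91789882]
[426.00224258 322.52527889]
[407.96649141 323.13340403]
```

View pics/w4.png

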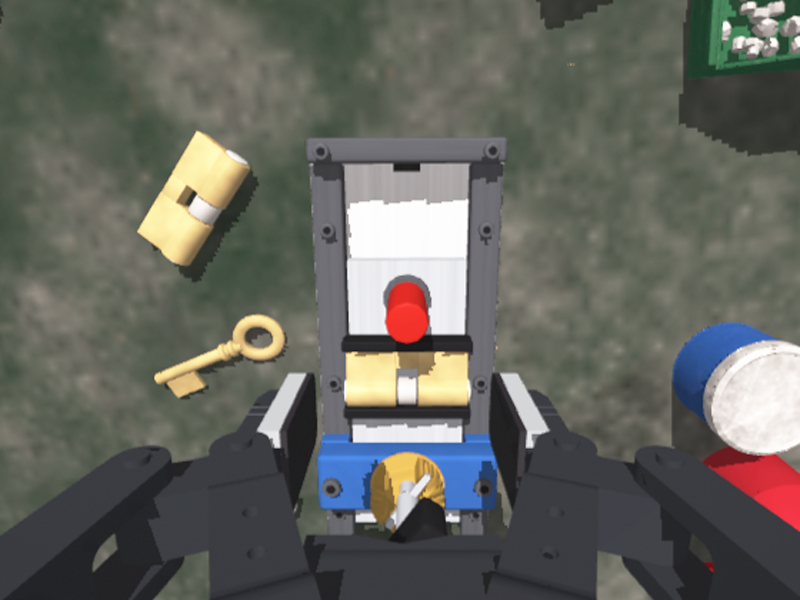

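Call:
play_rows --targets '[[[0,0,0.014,0,0,0,60],[0,0,0.014,0,0,0,60],[0,0,0.014,0,0,0,60],[0,0,0.014,0,0,0,60],[0,0,0.014,0,0,0,60],[0,0,0.014,0,0,0,60],[0,0,0.014,0,0,0,60],[0,0,0.01,0,0,0,60],[0,0,0.008,0,0,0,60],[0,0,0,0,0,0,60]]]'

```text
time: 19.0
tool_pos: [0.565, 0.0244, 0.0395]
eef_rot: [-0.0, 0.747, 0.665, -0.0]
wrist_force: [0.1, -0.9, 0.3]
width: 0.602
grasp_force: 0.0
```

Call:
play_rows --targets '[[[0,0,0,0,0,0,60],[0,0,0,0,0,0,45],[0,0,0,0,0,0,35],[0,0,0,0,0,0,28],[0,0,0,0,0,0,22],[0,0,0,0,0,0,15],[0,0,0,0,0,0,15],[0,0,0,0,0,0,15],[0,0,0,0,0,0,15],[0,0,0,0,0,0,15]]]' --force 22

```text
time: 20.0
tool_pos: [0.5639, 0.0245, 0.0404]
eef_rot: [-0.001, 0.747, 0.665, -0.001]
wrist_force: [-5.3, 0.9, 5.3]
width: 0.229
grasp_force: 21.6
```

```bash
python3 st.py
```

```text
z 0.0404 pos [0.564  0.0245 0.0404] F [-4.3  0.3  5.4] Ftool [-0.2 -4.3 -5.4] T [ 0.08  0.64 -0.03] yaw_y -6.7 t 20.1
```

Call:
play_rows --targets '[[[0,-0.0005,-0.0005,0,0,0,15],[0,-0.0005,-0.0005,0,0,0,15],[0.0005,0,0,0,0,0,15],[0.001,0,0,0,0,0,15],[0.0015,0,0,0,0,0,15],[0.0015,0,0,0,0,0,15],[0.0015,0,0,0,0,0,15],[0.0015,0,0,0,0,0,15],[0.0015,0,0,0,0,0,15],[0.0015,0,0,0,0,0,15]]]'

```text
time: 21.1
tool_pos: [0.5651, 0.035, 0.0406]
eef_rot: [-0.0, 0.747, 0.665, -0.0]
wrist_force: [-1.4, -2.0, -9.7]
width: 0.227
grasp_force: 21.8
```

```bash
python3 st.py
```

```text
z 0.0406 pos [0.5652 0.0352 0.0406] F [ -1.5  -1.1 -10.8] Ftool [-1.3 -1.4 10.8] T [-0.17  0.2   0.01] yaw_y -6.7 t 21.2
```

Call:
play_rows --targets '[[[0.0015,0,0.0003,0,0,0,15],[0.0015,0,0.0003,0,0,0,15],[0.0015,0,0,0,0,0,15],[0.0015,0,0,0,0,0,15],[0.0015,0,0,0,0,0,15],[0.0015,0,0,0,0,0,15],[0.0015,0,0,0,0,0,15],[0.0015,0,0,0,0,0,15],[0.0015,0,0,0,0,0,15],[0.0015,0,0,0,0,0,15]]]'

```text
time: 22.2
tool_pos: [0.5669, 0.0499, 0.0405]
eef_rot: [-0.0, 0.747, 0.664, -0.0]
wrist_force: [-5.3, -1.9, -5.0]
width: 0.225
grasp_force: 22.2
```

Call:
play_rows --targets '[[[0.0015,0,0,0,0,0,15],[0.0015,0,0,0,0,0,15],[0.0015,0,0,0,0,0,15],[0.0015,0,0,0,0,0,15],[0.0015,0,0,0,0,0,15],[0.0015,0,0,0,0,0,15],[0.0015,0,0,0,0,0,15],[0.0015,0,0,0,0,0,15],[0.0015,0,0,0,0,0,15],[0.0015,0,0,0,0,0,15]]]'

```text
time: 23.2
tool_pos: [0.5686, 0.0649, 0.0405]
eef_rot: [-0.0, 0.747, 0.664, -0.0]
wrist_force: [-5.6, -1.4, -4.6]
width: 0.228
grasp_force: 22.3
```

```bash
python3 st.py
```

```text
z 0.0405 pos [0.5686 0.0651 0.0405] F [-5.7 -1.1 -5. ] Ftool [-1.7 -5.5  5. ] T [-0.19  0.74 -0.01] yaw_y -6.7 t 23.3
```

Call:
play_rows --targets '[[[0.001,0,0,0,0,0,15],[0.001,0,0,0,0,0,15],[0.001,0,0,0,0,0,15],[0.001,0,0,0,0,0,15],[0.001,0,0,0,0,0,15],[0.001,0,0,0,0,0,15],[0.001,0,0,0,0,0,15],[0.0005,0,0,0,0,0,15],[0.0005,0,0,0,0,0,15],[0,0,0,0,0,0,15]]]'

```text
time: 24.3
tool_pos: [0.5695, 0.073, 0.0405]
eef_rot: [-0.0, 0.747, 0.665, -0.0]
wrist_force: [-5.2, -0.9, -5.3]
width: 0.227
grasp_force: 22.3
```

Call:
play_rows --targets '[[[0.0004,0,0,0,0,0,15],[0.0004,0,0,0,0,0,15],[0.0004,0,0,0,0,0,15],[0.0004,0,0,0,0,0,15],[0.0004,0,0,0,0,0,15],[0,0,0,0,0,0,15],[0,0,0,0,0,0,15],[0,0,0,0,0,0,15],[0,0,0,0,0,0,15],[0,0,0,0,0,0,15]]]'

```text
time: 25.3
tool_pos: [0.5696, 0.0742, 0.0405]
eef_rot: [-0.0, 0.747, 0.665, -0.001]
wrist_force: [-5.4, -4.6, -4.0]
width: 0.222
grasp_force: 22.3
```

```bash
python3 st.py
```

```text
z 0.0405 pos [0.5696 0.0742 0.0405] F [-5.1 -3.5 -4.3] Ftool [-4.1 -4.6  4.3] T [-0.49  0.81 -0.02] yaw_y -6.7 t 25.4
```

Call:
play_rows --targets '[[[0.0003,0,0,0,0,0,15],[0.0003,0,0,0,0,0,15],[0.0003,0,0,0,0,0,15],[0,0,0,0,0,0,15],[0,0,0,0,0,0,15],[0,0,0,0,0,0,15],[0,0,0,0,0,0,15],[0,0,0,0,0,0,15],[0,0,0,0,0,0,15],[0,0,0,0,0,0,15]]]'

```text
time: 26.4
tool_pos: [0.5696, 0.0742, 0.0405]
eef_rot: [0.0, 0.747, 0.665, -0.001]
wrist_force: [-5.7, -6.1, -5.1]
width: 0.226
grasp_force: 22.3
```

```bash
python3 st.py
```

```text
z 0.0405 pos [0.5696 0.0742 0.0405] F [-5.7 -6.1 -4.7] Ftool [-6.7 -4.9  4.7] T [-0.86  0.85  0.  ] yaw_y -6.7 t 26.5
```

At the stop: the position no longer changes and the force is rising. Next I'll open and lift away.

Call:
play_rows --targets '[[[0,0,0,0,0,0,25],[0,0,0,0,0,0,30],[0,0,0,0,0,0,40],[0,0,0,0,0,0,50],[0,0,0,0,0,0,60],[0,0,0,0,0,0,60],[0,0,-0.005,0,0,0,60],[0,0,-0.01,0,0,0,60],[0,0,-0.01,0,0,0,60],[0,0,-0.01,0,0,0,60]]]'

```text
time: 27.5
tool_pos: [0.5708, 0.0755, 0.0768]
eef_rot: [0.0, 0.747, 0.664, 0.0]
wrist_force: [0.6, -0.2, 1.1]
width: 0.599
grasp_force: 0.0
```

Call:
play_rows --targets '[[[0,0,-0.015,0,0,0,60],[0,0,-0.015,0,0,0,60],[0,0,-0.015,0,0,0,60],[0,0,-0.015,0,0,0,60],[0,0,-0.015,0,0,0,60],[0,0,-0.015,0,0,0,60],[0,0,-0.015,0,0,0,60],[0,0,-0.015,0,0,0,60],[0,0,0,0,0,0,60],[0,0,0,0,0,0,60]]]'

```text
time: 28.5
tool_pos: [0.5704, 0.0755, 0.196]
eef_rot: [0.0, 0.747, 0.664, 0.0]
wrist_force: [0.1, 0.7, -0.1]
width: 0.598
grasp_force: 0.0
```

Run:
```python
from h import *
s=sense();im=snapshot('wrist');print(s['time'],s['tool_pos'],s['wrist_force'])
sd=snapshot('scene')
cv2.imwrite('pics/w5.png',np.hstack([cv2.resize(im[:,:,::-1],(400,300),interpolation=cv2.INTER_AREA),cv2.resize(sd[150:330,150:390,::-1],(400,300),interpolation=cv2.INTER_CUBIC)]))
```

```text
28.5 [0.57038907 0.07547938 0.19600386] [ 0.1388916   0.67161919 -0.10638631]
```

View pics/w5.png

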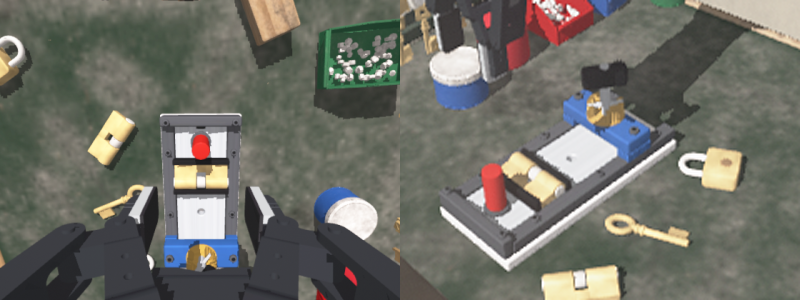

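The carriage is against the end stop (post at about (201,147) in the left half) and its locking hole is exposed. The handle is raised and turned, and the loose things are undisturbed.

```bash
python3 -c "
from station import *
print(close_job())"
```

```text
the job is handed in; nothing more can be done
None
```

The job is handed in: the plunger sits retracted in its rest notch, turned about 0.58 rad, and the carriage is out against its end stop after 50 mm of travel. The loose things were left where they lay, and it took about 28.5 s.

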